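# Zero the tally counter

### The job

Zero the tally counter for the next batch: with a fingertip, gently flick the paddles at the top of its wheel to the right (clockwise as you face it), one click at a time, until the round boss on the wheel's face comes to rest straight above the axle, and do not let it go past. Only touch the wheel: do not pinch, lift, tip or shove the counter, and leave the egg tray, the mug and the spice jar where they stand. Finish with the hand clear.

Things in the scene. Friction and masses are not known exactly. Their poses are not given: they have to be found in the camera images.
- counter: Tally counter, 0.9 kg, loose on rubber feet: white base slab 92 (x) x 136 (y) x 11 mm, a grey paddle wheel upright in front of a 70 mm wide bearing plate that spans x = 17 to 27 mm and is 99 mm high. Origin: centre of the underside. The wheel's face looks along its -x, roughly to the robot; its y points left as one faces it, z up.
- axle (a point): Middle of the wheel on its axle, 64 mm above the surface; axes as the counter's. Hub radius 30 mm; 8 flat radial paddles 45 degrees apart, 6 mm thick, 22 mm wide (11 mm either side along x), tips 50 mm from the axle. At each click one paddle stands straight up, tip 114 mm above the surface; its neighbours' tips lie 35 mm to either side and 35 mm above the axle.
- wheel (a joint): Turn of the wheel, rad: 0 with the boss straight up; grows clockwise seen from the front (top moves to the counter's -y). A click is 0.785 rad; a spring holds the wheel at each multiple and snaps it to the nearest when let go. 2 to 3 N at a paddle's tip overcomes it. Turns both ways, no stop. Starts 2 to 5 clicks before zero (-1.57, -2.36, -3.14 or -3.93).
- boss (a point): Front end of the round metal boss, 14 mm across, that stands 12 mm out of the hub's face (this point is 21 mm before the wheel's middle), 21 mm from the axle, in line with one paddle. It turns with the wheel.
- egg_tray: Bystander: open brown cardboard tray of eggs, 124 x 94 x 44 mm, left of the counter; origin at the centre of its underside.
- mug: Bystander: white spotted mug, 92 x 127 x 93 mm with its handle, right of the counter; origin at the centre of its underside.
- jar: Bystander: spice jar with red cap, 43 mm across, 99 mm high, behind the counter; origin at the centre of its underside.

How it is judged:
By the outcome, as a careful person would: the job done as asked, in the order asked, and still so for the second after the job is handed in, with the robot touching nothing.
It also fails if it takes over 51 s, if anything falls off the work surface, if the arm or the gripper's body presses on something with over 40 N, if the wrist force passes 120 N, or if a joint passes its speed limit or range.

### The arm

A 7-joint arm with a two-finger parallel gripper is mounted at the origin on a cart in front of the work surface, level with it; the furniture and walls round the work are solid. World frame = base frame: x ahead of the robot, y to its left, z up, the work surface at z = 0. Lengths are in m, angles in rad, forces in N, time in s.
With the tool pointing down it reaches from about 0.425 to 0.875 m from the base axis. Payload 8.4 kg.
Tool frame: the origin (TCP) lies on the centre line of the jaws, within the pads' length; the fingertips stand tip_reach ahead of it and the grasp point (between the pads) lies 11 mm behind it (tip_reach is the distance from the TCP to the fingertips, in m); z points along the fingers, y is the line along which they close (so a half turn about z gives the same grasp; the last joint's range is limited). The gripper opens to 85 mm and grips with 20 to 120 N. Pads are 22 mm wide; open, the fingers measure 114 mm over their backs; the gripper's body (76 mm by 85 mm) begins 54 mm behind the grasp point. The pads swing forward as they close: fully open they stand 13 mm farther back than shut.
Start: joints at [-1.425, 0.333, 0.04, 1.465, -0.013, 1.343, -0.059], TCP at [0.158, 0.631, 0.239] pointing down, gripper open.
Joint ranges: [-2.58, 2.58], [-0.38, 2.09], [-1.3, 1.39], [0.25, 2.4], [-1.5, 4.64], [0.08, 2.09], [-2.65, 2.65]. Speed limits (rad/s): [2.22, 2.22, 2.79, 2.79, 3.14, 3.14, 3.14].

### API

Orientations are given as a rotation vector (axis times angle).
In Python, from plant import * gives the robot as it stands. The module is installed in compiled form; this text tells all that it offers.
- The arm moves only by the tool drive_tool, never from a script. Its argument "plan" is a list of rows, each a list of 3 entries, a list of its own where there are three numbers: the turn, a rotation vector about the tool's x, y, z in units of 5 degrees (1.0 is 5 degrees), then the shift along the tool's x, y, z in m, then the opening, from 0 (shut) to 1 (fully open). In form: [[[wx, wy, wz], [x, y, z], hand], ...]. A call has 1 to 12 rows; each row shifts and turns the commanded pose from where the row before left it, along the tool's axes as they then stand; what a row does not reach is not made up. A row lasts 1/8 s, in which the tool goes at most 62.5 mm and 10.7 degrees, less where a joint would pass 70% of its speed; a pose out of reach is approached as far as the arm can. A call with a gripper value outside its range is refused whole. The fingers move at their own pace and stop on an object; "grip_force" is the grip in N (left out, the last holds). Time passes only in rows, so rows that do not move let the fingers close. It gives the time, the measured TCP pose, the force, the opening and the grip force at its end, in the units of the state.
- observe(): the state, without advancing time (a new reading comes with each control period).
- snapshot(name): name is "side" or "top"; returns the picture (480x640x3 uint8, blue, green, red); there is no depth.
- calibration(name): a dict with "fx", "fy", "cx", "cy" (pixels), "origin" and "attitude" of the camera in the world. Camera axes: x right, y down, z forward; pixel columns grow to the right and rows downward; lengths in m; the calibration is good to about 2 mm. A picture is of the moment at which its call begins. calibration takes no time and is no camera call.
- hand_in(): hands the job in; it is judged then, once.
Trained networks look in the newest picture that a camera, given by its name, has taken for a name from the list of things; names that differ only in an ending like _2 or _b are one class to them, and where a whole thing is asked for, a point or a joint stands for the part that bears it (a point fixed in the world has none). Each returns a list of dicts, best first, with "conf" (0 to 1); they miss things now and then, are a little off and sometimes report something else, mostly with a low value. They report only what shows in the picture. A call takes as long as a camera call.
- spot_in(query, camera): "bbox" ([left, top, right, bottom] in pixels, round what is visible of it).
- trace(query, camera): "mask" (480x640 bool, what is visible of it) and "bbox" ([left, top, right, bottom] in pixels, round what is visible of it).
- place_of(query, camera): "xy" ([column, row] in pixels: a listed point, or the origin of a listed thing).
The state is a dict: "time_s": time; "q": joint angles; "qvel": joint speeds; "effort": joint torques, N m; "eef_pos": TCP position; "orientation": TCP orientation; "ft_force": force on the tool from outside, world axes, zero at the start; "wrist_torque": the same for the moment, N m; "finger_gap": opening from 0.0 (shut) to 1.0 (fully open); "gripper_force": force on a finger pad.
Only numpy, scipy, OpenCV 4.12 (cv2) and the standard library are available. Lean on these libraries where they do the work, as an engineer would, in place of code of your own. Each camera call takes 0.05 s, during which the arm holds its last target. There are 200 camera calls.

## Working session

There is one attempt and no reset: what is moved stays moved. The work goes in short steps, Python scripts to look and compute and a tool call to move; the robot and the scene stay as the last step left them, time stands still between calls to the robot, and variables do not carry over. Pictures are saved under pics/ and viewed, at most 10 in all, crops included, and the job is handed in when it is done.

Besides the shell and the picture viewer there is one more tool, called after ">>>" as a command line: name --argument value ..., lists and objects as JSON in quotes. drive_tool: Moves the arm, as the interface text tells. Its arguments: {"type":"object","properties":{"plan":{"type":"array"},"grip_force":{"type":"number"}},"required":["plan"]}

```bash
mkdir -p pics; cat > h.py <<'E'
from plant import *
import numpy as np, cv2
from scipy.spatial.transform import Rotation as R
def cam(n):
    c=calibration(n); A=np.array(c["attitude"],float)
    M=A if A.shape==(3,3) else R.from_rotvec(A).as_matrix() if A.size==3 else R.from_quat(A).as_matrix()
    return c,M,np.array(c["origin"])
def ray(n,uv):
    c,M,o=cam(n); d=M@np.array([(uv[0]-c["cx"])/c["fx"],(uv[1]-c["cy"])/c["fy"],1]); return o,d/np.linalg.norm(d)
def atz(n,uv,z):
    o,d=ray(n,uv); return o+d*(z-o[2])/d[2]
def proj(n,p):
    c,M,o=cam(n); q=M.T@(np.array(p)-o); return np.array([c["fx"]*q[0]/q[2]+c["cx"],c["fy"]*q[1]/q[2]+c["cy"]])
def tri(a,b):
    (o1,d1),(o2,d2)=ray(*a),ray(*b)
    s=np.linalg.lstsq(np.c_[d1,-d2],o2-o1,rcond=None)[0]
    p,q=o1+s[0]*d1,o2+s[1]*d2
    return (p+q)/2,np.linalg.norm(p-q)
E
python3 - <<'E'
from h import *
np.set_printoptions(precision=3,suppress=True)
s=observe(); print(s)
P={}
for n in("side","top"):
    print(n,calibration(n)); cv2.imwrite(f"pics/{n}0.png",snapshot(n))
    for q in("counter","axle","boss","egg_tray","mug","jar"):
        r=place_of(q,n)
        if r: P[q,n]=r[0]["xy"]; print(q,n,[(np.round(x["xy"],1),round(x["conf"],2)) for x in r[:2]])
for q in("counter","axle","boss","egg_tray","mug","jar"):
    if (q,"side") in P and (q,"top") in P: print(q,tri(("side",P[q,"side"]),("top",P[q,"top"])))
E
```

```text
{'time_s': 0.0, 'q': array([-1.425,  0.334,  0.04 ,  1.466, -0.013,  1.343, -0.058]), 'qvel': array([ 0.001,  0.001, -0.   , -0.   ,  0.001,  0.001,  0.   ]), 'effort': array([  0.   , -65.856,   1.366, -40.555,   0.017,   0.013,  -0.   ]), 'eef_pos': array([0.157, 0.63 , 0.238]), 'orientation': array([-0.384, -3.118,  0.003]), 'ft_force': array([ 0.348, -0.407,  0.165]), 'wrist_torque': array([-0.001, -0.046, -0.013]), 'gripper_force': 0.0, 'finger_gap': 1.0022892324370816}
side {'fx': 474.48428019575795, 'fy': 474.48428019575795, 'cx': 318.6994357072441, 'cy': 243.8552435521113, 'origin': array([ 0.591, -0.671,  0.679]), 'attitude': array([-2.299,  0.019,  0.007])}
axle side [(array([290.9, 278.3]), 0.66)]
boss side [(array([279.6, 295.9]), 0.79), (array([387.5, 282.4]), 0.39)]
egg_tray side [(array([267. , 177.1]), 0.65)]
mug side [(array([283.9, 398.3]), 0.82)]
jar side [(array([389.4, 281.9]), 0.86), (array([290.5, 279. ]), 0.47)]
top {'fx': 440.60745305566354, 'fy': 440.60745305566354, 'cx': 323.7703170918515, 'cy': 233.65923219020812, 'origin': array([0.494, 0.005, 0.925]), 'attitude': array([-2.135,  2.176, -0.117])}
counter top [(array([363.7, 261. ]), 0.8)]
axle top [(array([367.7, 264.4]), 0.71)]
boss top [(array([373.8, 272.3]), 0.76)]
egg_tray top [(array([164.3, 302.5]), 0.97)]
mug top [(array([457.1, 266.1]), 0.86), (array([164.5, 300.8]), 0.21)]
jar top [(array([338. , 176.7]), 0.89)]
axle (array([ 0.538, -0.072,  0.061]), np.float64(0.006075683452182777))
boss (array([ 0.52 , -0.087,  0.031]), np.float64(0.0008781024196809675))
egg_tray (array([0.465, 0.348, 0.001]), np.float64(0.0028482103587646472))
mug (array([ 0.532, -0.268, -0.012]), np.float64(0.001007297882797348))
jar (array([ 0.73 , -0.02 , -0.007]), np.float64(0.002823369778432393))
```

View pics/side0.png

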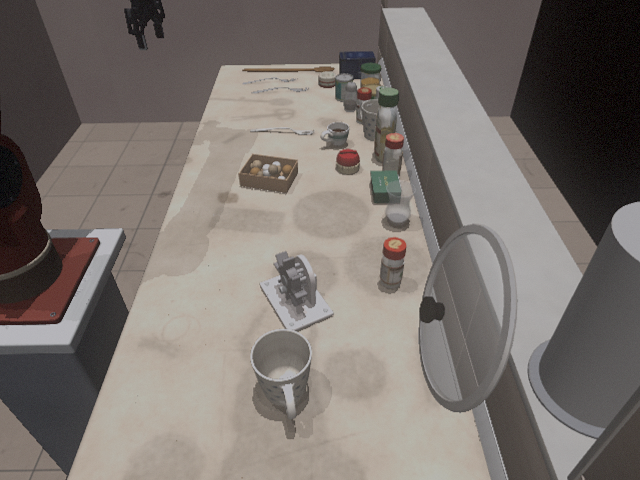

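View pics/top0.png

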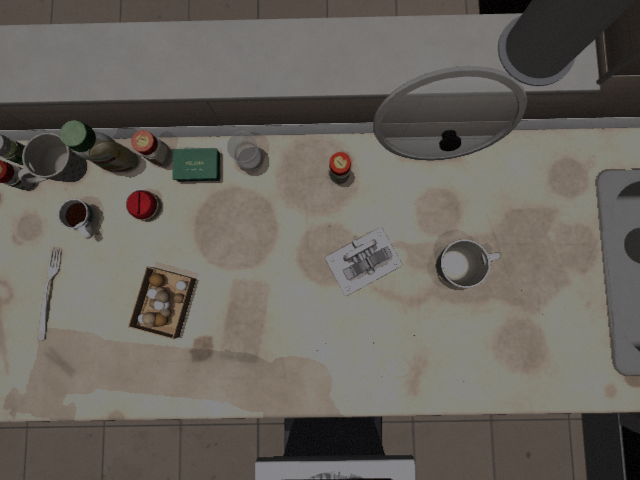

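The side view shows the counter at about (295,290), with the wheel face turned toward the robot and away from the camera. The top view shows the slab centred near (364,261) and turned by about 25–30°, with the mug at (463,265), the jar at (340,165) and the tray at (163,302). Next I'll measure the yaw and look at enlarged crops.

```bash
python3 - <<'E'
from h import *
np.set_printoptions(precision=4,suppress=True)
t=cv2.imread("pics/top0.png"); s=cv2.imread("pics/side0.png")
m=trace("counter","top")[0]["mask"].astype(np.uint8)
cs=cv2.findContours(m,0,2)[0]; c=max(cs,key=cv2.contourArea)
# slab top z=.011
p=np.array([atz("top",x[0],.011)[:2] for x in c],np.float32)
(cx,cy),wh,a=cv2.minAreaRect(p); print("rect",cx,cy,wh,a)
box=cv2.boxPoints(((cx,cy),wh,a)); print(box)
A=cv2.resize(t[215:305,315:415],(400,360),interpolation=cv2.INTER_CUBIC)
B=cv2.resize(s[240:335,250:350],(400,380),interpolation=cv2.INTER_CUBIC)[:360]
cv2.imwrite("pics/crop0.png",np.hstack([A,B]))
for q in("jar","mug"):
    m=trace(q,"top")[0]; print(q,m["bbox"])
E
```

```text
rect 0.5454360246658325 -0.0668492466211319 (0.09402202814817429, 0.13775122165679932) 27.398569107055664
[[ 0.472  -0.0273]
 [ 0.5354 -0.1496]
 [ 0.6189 -0.1064]
 [ 0.5555  0.0159]]
jar [330.9, 150.4, 352.2, 184.2]
mug [433.8, 238.5, 501.2, 289.0]
```

View pics/crop0.png

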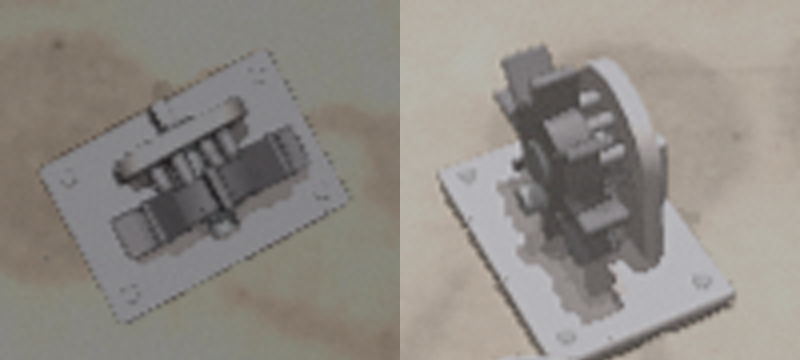

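The enlarged crops show the boss at about (370,273) in the top view and (281,291) in the side view. It sits low and near the middle of the wheel, and the yaw is +27.4°. I'll compare these with predicted boss positions for each start angle.

```bash
cat >> h.py <<'E'
YAW=np.radians(27.4); C=np.array([.5454,-.0668,0.]); Rz=R.from_euler('z',YAW).as_matrix()
def W(p): return C+Rz@np.array(p,float)
def boss(th,ax): return W([ax-.021,-.021*np.sin(th),.064+.021*np.cos(th)])
E
python3 - <<'E'
from h import *
np.set_printoptions(precision=1,suppress=True)
for ax in(-.012,-.006,0,.004):
    print(ax,"axle",proj("side",W([ax,0,.064])),proj("top",W([ax,0,.064])))
    print("  uptip",proj("side",W([ax,0,.114])),proj("top",W([ax,0,.114])), "Ltip",proj("top",W([ax,.05,.064])),"Rtip",proj("top",W([ax,-.05,.064])))
    for k in range(-5,1): print("  ",k,proj("side",boss(k*np.pi/4,ax)),proj("top",boss(k*np.pi/4,ax)))
print("base bl/tr",[proj("side",W([x,y,.011])) for x in(-.046,.046) for y in(-.068,.068)])
E
```

```text
-0.012 axle [287.5 277.6] [367.9 264.3]
  uptip [285.9 257.4] [370.3 263. ] Ltip [345.4 276.6] Rtip [390.3 252.1]
   -5 [280.9 292.6] [379.  270.4]
   -4 [277.7 289.6] [372.1 274.1]
   -3 [274.1 282.1] [365.8 277.6]
   -2 [272.1 274.3] [363.7 279. ]
   -1 [272.9 270.6] [367.1 277.3]
   0 [276.  273.3] [374.3 273.5]
-0.006 axle [290.5 276.4] [366.4 261.6]
  uptip [289.  256.3] [368.7 260.1] Ltip [343.9 273.8] Rtip [388.7 249.4]
   -5 [283.9 291.5] [377.5 267.8]
   -4 [280.7 288.5] [370.6 271.4]
   -3 [277.1 280.9] [364.4 274.9]
   -2 [275.1 273.1] [362.2 276.2]
   -1 [275.9 269.4] [365.6 274.5]
   0 [279.1 272.2] [372.7 270.7]
0 axle [293.5 275.3] [364.9 258.9]
  uptip [292.1 255.1] [367.1 257.2] Ltip [342.4 271.1] Rtip [387.2 246.7]
   -5 [286.9 290.3] [376.  265.1]
   -4 [283.7 287.3] [369.2 268.8]
   -3 [280.1 279.8] [362.9 272.2]
   -2 [278.1 272. ] [360.7 273.5]
   -1 [279.  268.3] [364.1 271.8]
   0 [282.2 271. ] [371.2 267.9]
0.004 axle [295.5 274.5] [363.9 257.1]
  uptip [294.2 254.4] [366.1 255.3] Ltip [341.5 269.3] Rtip [386.2 244.9]
   -5 [289.  289.5] [375.  263.3]
   -4 [285.6 286.5] [368.2 267. ]
   -3 [282.  279.1] [361.9 270.5]
   -2 [280.1 271.3] [359.7 271.7]
   -1 [281.  267.6] [363.1 269.9]
   0 [284.3 270.3] [370.1 266.1]
base bl/tr [array([288.2, 329.7]), array([258.3, 280.6]), array([333.7, 310.4]), array([300.6, 264.7])]
```

The boss fits the straight-down start: k = −4, or 4 clicks to go, with the axle near counter x = −8 mm. I'll get the tool axes and tip_reach next.

```bash
python3 - <<'E'
from h import *
import plant
np.set_printoptions(precision=3,suppress=True)
print([n for n in dir(plant) if not n.startswith('_')], getattr(plant,"tip_reach",None))
s=observe(); M=R.from_rotvec(s["orientation"]).as_matrix(); print(M)
# target: tool z down, tool x along +-y_c
for sg in(1,-1):
    x=sg*Rz@[0,1,0]; z=np.array([0,0,-1.]); T=np.c_[x,np.cross(z,x),z]
    print(sg,(R.from_matrix(M.T@T).as_rotvec())*180/np.pi/5)
tgt=W([-.01,.035,.2]); print("target",tgt)
mid=np.array([.42,.33,.24])
for a,b in((s["eef_pos"],mid),(mid,tgt),(s["eef_pos"],tgt)): print(M.T@(b-a))
E
```

```text
['MotionError', 'calibration', 'hand_in', 'observe', 'place_of', 'snapshot', 'spot_in', 'tip_reach', 'trace'] 0.008
[[-0.97   0.242 -0.   ]
 [ 0.242  0.97  -0.   ]
 [ 0.    -0.    -1.   ]]
1 [-0.001  0.     9.714]
-1 [ -0.     -0.001 -26.286]
target [ 0.52 -0.04  0.2 ]
[-0.328 -0.228 -0.001]
[-0.187 -0.335  0.04 ]
[-0.515 -0.563  0.039]
```

>>> drive_tool --plan '[[[0,0,0],[-0.041,-0.0285,0],0],[[0,0,0],[-0.041,-0.0285,0],0],[[0,0,0],[-0.041,-0.0285,0],0],[[0,0,0],[-0.041,-0.0285,0],0],[[0,0,0],[-0.041,-0.0285,0],0],[[0,0,0],[-0.041,-0.0285,0],0],[[0,0,0],[-0.041,-0.0285,0],0],[[0,0,0],[-0.041,-0.0285,0],0],[[0,0,0],[-0.0235,-0.042,0],0],[[0,0,0],[-0.0235,-0.042,0],0],[[0,0,0],[-0.0235,-0.042,0],0],[[0,0,0],[-0.0235,-0.042,0],0]]'

```text
time_s: 2.35
eef_pos: [0.4713, 0.1426, 0.2396]
orientation: [0.384, 3.118, 0.001]
ft_force: [0.1, -0.0, -0.2]
finger_gap: -0.001
gripper_force: 0.0
```

>>> drive_tool --plan '[[[0,0,0],[-0.0235,-0.042,0],0],[[0,0,0],[-0.0235,-0.042,0],0],[[0,0,0],[-0.0235,-0.042,0],0],[[0,0,0],[-0.0235,-0.042,0],0],[[0,0,1.62],[0,0,0],0],[[0,0,1.62],[0,0,0],0],[[0,0,1.62],[0,0,0],0],[[0,0,1.62],[0,0,0],0],[[0,0,1.62],[0,0,0],0],[[0,0,1.62],[0,0,0],0],[[0,0,0],[0,0,0],0]]'

```text
time_s: 3.72
eef_pos: [0.5214, -0.0416, 0.2394]
orientation: [1.632, 2.685, 0.0]
ft_force: [0.2, 0.2, 0.1]
finger_gap: -0.001
gripper_force: 0.0
```

```bash
cat >> h.py <<'E'
def crop(name):
    t=snapshot("top");s=snapshot("side")
    A=cv2.resize(t[215:305,315:415],(400,360),interpolation=cv2.INTER_CUBIC)
    B=cv2.resize(s[220:320,240:340],(400,400),interpolation=cv2.INTER_CUBIC)
    A=cv2.copyMakeBorder(A,0,40,0,0,0); cv2.imwrite(f"pics/{name}.png",np.hstack([A,B]))
def inC():
    s=observe(); M=Rz.T@R.from_rotvec(s["orientation"]).as_matrix()
    p=Rz.T@(s["eef_pos"]-C); return p,M,p+M[:,2]*.008
E
python3 - <<'E'
from h import *
np.set_printoptions(precision=4,suppress=True)
p,M,tip=inC(); print(p,tip); print(M)
crop("c1"); print(proj("side",C+Rz@tip),proj("top",C+Rz@tip))
E
```

```text
[-0.0097  0.0334  0.2394] [-0.0097  0.0334  0.2314]
[[-0.0004  1.      0.0002]
 [ 1.      0.0004  0.    ]
 [ 0.      0.0002 -1.    ]]
[274.293  191.7499] [358.018  267.8875]
```

View pics/c1.png

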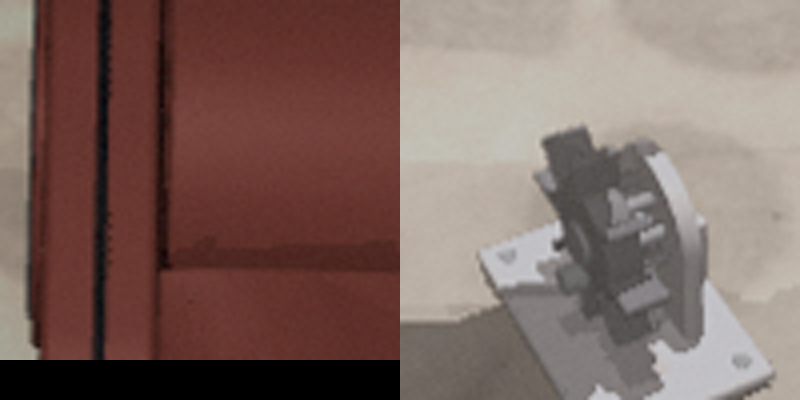

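```bash
python3 - <<'E'
from h import *
np.set_printoptions(precision=1,suppress=True)
for ax in(-.009,-.014,-.02):
  print(ax)
  for n in("side","top"):
    print(n,"tip f/b right",proj(n,W([ax-.011,-.003,.114])),proj(n,W([ax+.011,-.003,.114])),"Rhoriz tip",proj(n,W([ax-.011,-.05,.067])),proj(n,W([ax+.011,-.05,.067])),
   "NE tip",proj(n,W([ax-.011,-.035,.099])),proj(n,W([ax+.011,-.035,.099])))
print("plate top",proj("side",W([.017,0,.099])),proj("top",W([.022,0,.099])))
s=cv2.imread("pics/side0.png"); cv2.imwrite("pics/z.png",cv2.resize(s[240:330,255:345],(720,600),fx=0,fy=0,interpolation=cv2.INTER_CUBIC))
E
```

```text
-0.009
side tip f/b right [282.4 260. ] [293.9 255.8] Rhoriz tip [295.6 296.2] [306.9 291.7] NE tip [290.9 277.8] [302.5 273.4]
top tip f/b right [373.9 266. ] [368.  255.5] Rhoriz tip [392.5 255.6] [386.9 245.7] NE tip [388.  258.2] [382.2 247.9]
-0.014
side tip f/b right [279.8 261. ] [291.3 256.7] Rhoriz tip [293.  297.3] [304.4 292.7] NE tip [288.2 278.8] [299.9 274.4]
top tip f/b right [375.2 268.4] [369.3 257.9] Rhoriz tip [393.8 257.8] [388.2 247.9] NE tip [389.3 260.6] [383.5 250.3]
-0.02
side tip f/b right [276.6 262.1] [288.2 257.9] Rhoriz tip [289.8 298.5] [301.3 294. ] NE tip [285. 280.] [296.7 275.6]
top tip f/b right [376.8 271.3] [370.9 260.7] Rhoriz tip [395.3 260.5] [389.7 250.6] NE tip [390.9 263.4] [385.1 253.1]
plate top [301.2 258.2] [360.7 247.5]
```

View pics/z.png

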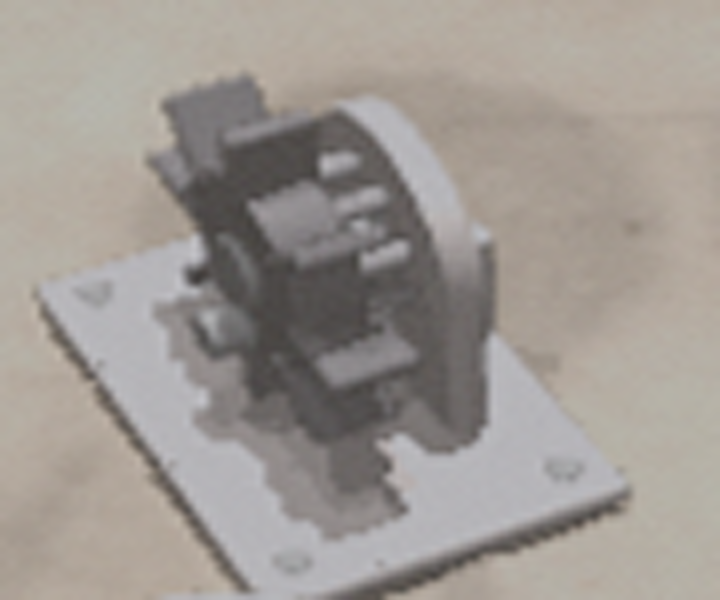

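The zoom shows the upright paddle's top edge at side pixels (283–296, 258), the NE tip at (291–301, 277) and the right tip at (295–307, 294). All three match an axle x of −9 mm. The boss end is at (281,289), which fits straight down (−3.14), so 4 clicks are needed. I'll lower the closed fingertips to the left of the upright paddle.

>>> drive_tool --plan '[[[0,0,0],[-0.006,0,0.035],0],[[0,0,0],[-0.006,0,0.035],0],[[0,0,0],[0,0,0.03],0],[[0,0,0],[0,0,0.015],0],[[0,0,0],[0,0,0.007],0],[[0,0,0],[0,0,0.004],0],[[0,0,0],[0,0,0],0]]'

```text
time_s: 4.7
eef_pos: [0.5273, -0.0523, 0.1139]
orientation: [1.632, 2.684, 0.001]
ft_force: [0.1, -0.2, 0.6]
finger_gap: 0.001
gripper_force: 0.0
```

```bash
python3 - <<'E'
from h import *
np.set_printoptions(precision=4,suppress=True)
p,M,tip=inC(); print(p,tip,observe()["ft_force"])
crop("c2")
E
```

```text
[-0.0093  0.0212  0.1139] [-0.0093  0.0212  0.1059] [ 0.1109 -0.1625  0.6272]
```

View pics/c2.png

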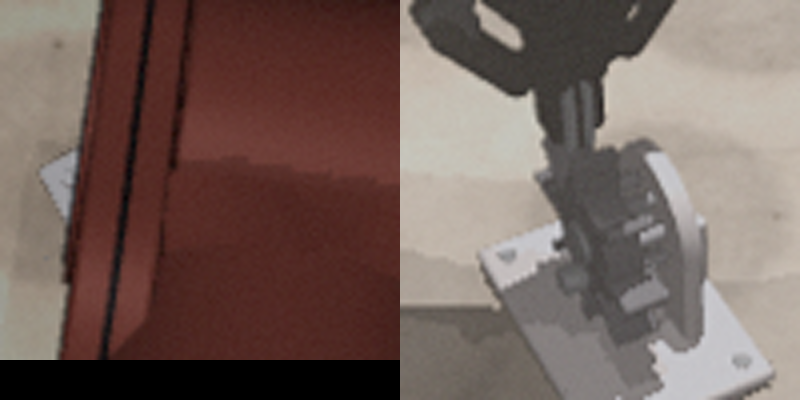

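The side view shows the closed fingertips at crop (575,145), just behind (left of) the upright paddle, with no contact force. I'll do the first sweep.

>>> drive_tool --plan '[[[0,0,0],[-0.004,0,0.001],0],[[0,0,0],[-0.004,0,0],0],[[0,0,0],[-0.004,0,0],0],[[0,0,0],[-0.004,0,0],0],[[0,0,0],[-0.004,0,0],0],[[0,0,0],[-0.004,0,0],0]]'

```text
time_s: 5.55
eef_pos: [0.5381, -0.074, 0.1122]
orientation: [1.633, 2.684, -0.001]
ft_force: [-0.3, 0.7, -0.0]
finger_gap: 0.003
gripper_force: 0.3
```

>>> drive_tool --plan '[[[0,0,0],[-0.004,0,0],0],[[0,0,0],[-0.004,0,0],0],[[0,0,0],[-0.004,0,0],0],[[0,0,0],[-0.004,0,0],0],[[0,0,0],[-0.004,0,0],0],[[0,0,0],[-0.004,0,0],0],[[0,0,0],[0,0,0],0]]'

```text
time_s: 6.42
eef_pos: [0.5491, -0.0953, 0.1123]
orientation: [1.633, 2.684, -0.0]
ft_force: [-0.8, -0.5, -0.1]
finger_gap: 0.001
gripper_force: 0.0
```

```bash
cat >> h.py <<'E'
def chk(name=None):
    np.set_printoptions(precision=4,suppress=True)
    p,M,tip=inC(); s=observe(); print("tip",tip,"F",s["ft_force"],"t",s["time_s"])
    im=snapshot("side"); r=place_of("boss","side")
    print([(np.round(x["xy"],1),round(x["conf"],2)) for x in r[:2]])
    for k in range(-4,2): print(k,np.round(proj("side",boss(k*np.pi/4,-.009))+[1,1],1),end=" ")
    if name: cv2.imwrite(f"pics/{name}.png",cv2.resize(im[235:325,250:340],(540,540),interpolation=cv2.INTER_CUBIC))
E
python3 -c "from h import *;chk('d1')"
```

```text
tip [-0.0098 -0.027   0.1043] F [-0.802  -0.482  -0.0724] t 6.425
[(array([277. , 285.8]), 0.63)]
-4 [280.2 290. ] -3 [276.6 282.5] -2 [274.6 274.7] -1 [275.4 271. ] 0 [278.6 273.8] 1 [282.3 281.5]
```

View pics/d1.png

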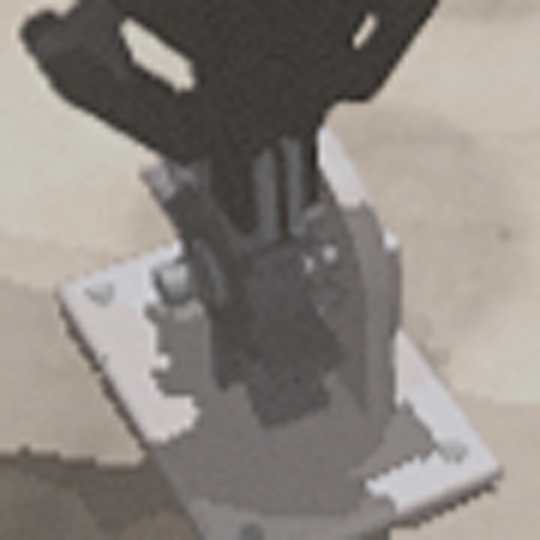

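The boss front is now at side pixel (278,282.5), which matches k = −3, so that was one click and the base hasn't moved. I'll lift, go back and repeat.

>>> drive_tool --plan '[[[0,0,0],[0,0,-0.013],0],[[0,0,0],[0,0,-0.013],0],[[0,0,0],[0.012,0,0],0],[[0,0,0],[0.018,0,0],0],[[0,0,0],[0.018,0,0],0],[[0,0,0],[0,0,0],0],[[0,0,0],[0,0,0.012],0],[[0,0,0],[0,0,0.009],0],[[0,0,0],[0,0,0.005],0],[[0,0,0],[0,0,0],0]]'

```text
time_s: 7.78
eef_pos: [0.5266, -0.0527, 0.1117]
orientation: [-1.633, -2.683, 0.002]
ft_force: [-0.6, -0.2, 0.0]
finger_gap: 0.0
gripper_force: 0.0
```

>>> drive_tool --plan '[[[0,0,0],[-0.004,0,0],0],[[0,0,0],[-0.004,0,0],0],[[0,0,0],[-0.004,0,0],0],[[0,0,0],[-0.004,0,0],0],[[0,0,0],[-0.004,0,0],0],[[0,0,0],[-0.004,0,0],0],[[0,0,0],[-0.004,0,0],0],[[0,0,0],[-0.004,0,0],0],[[0,0,0],[-0.004,0,0],0],[[0,0,0],[-0.004,0,0],0],[[0,0,0],[-0.004,0,0],0],[[0,0,0],[-0.004,0,0],0]]'

```text
time_s: 9.28
eef_pos: [0.5491, -0.0951, 0.1123]
orientation: [-1.633, -2.684, 0.0]
ft_force: [-0.5, 0.7, -0.4]
finger_gap: 0.0
gripper_force: 0.0
```

```bash
python3 -c "from h import *;chk('d2')"
```

```text
tip [-0.0097 -0.0268  0.1043] F [-0.5153  0.6833 -0.4447] t 9.275
[(array([272.9, 277.4]), 0.77)]
-4 [280.2 290. ] -3 [276.6 282.5] -2 [274.6 274.7] -1 [275.4 271. ] 0 [278.6 273.8] 1 [282.3 281.5]
```

View pics/d2.png

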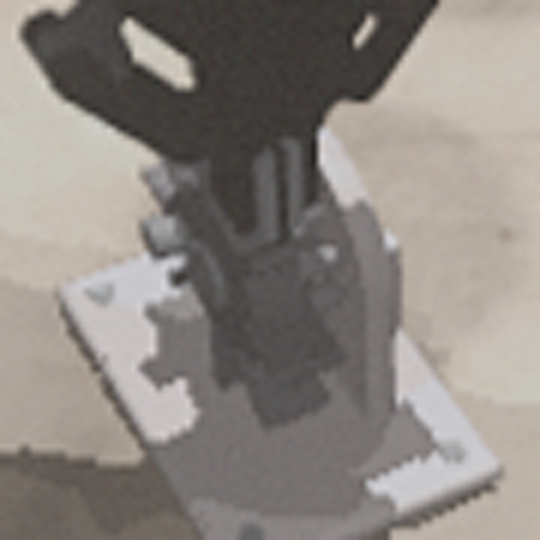

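The boss is now at (158,238) in the crop, or side pixel (276,275), which matches k = −2. Two clicks are done and two remain.

>>> drive_tool --plan '[[[0,0,0],[0,0,-0.013],0],[[0,0,0],[0,0,-0.013],0],[[0,0,0],[0.012,0,0],0],[[0,0,0],[0.018,0,0],0],[[0,0,0],[0.018,0,0],0],[[0,0,0],[0,0,0],0],[[0,0,0],[0,0,0.012],0],[[0,0,0],[0,0,0.009],0],[[0,0,0],[0,0,0.005],0],[[0,0,0],[0,0,0],0]]'

```text
time_s: 10.62
eef_pos: [0.5266, -0.0527, 0.1117]
orientation: [-1.633, -2.683, 0.002]
ft_force: [-0.5, 0.3, 0.1]
finger_gap: -0.001
gripper_force: 0.0
```

>>> drive_tool --plan '[[[0,0,0],[-0.004,0,0],0],[[0,0,0],[-0.004,0,0],0],[[0,0,0],[-0.004,0,0],0],[[0,0,0],[-0.004,0,0],0],[[0,0,0],[-0.004,0,0],0],[[0,0,0],[-0.004,0,0],0],[[0,0,0],[-0.004,0,0],0],[[0,0,0],[-0.004,0,0],0],[[0,0,0],[-0.004,0,0],0],[[0,0,0],[-0.004,0,0],0],[[0,0,0],[-0.004,0,0],0],[[0,0,0],[-0.004,0,0],0]]'

```text
time_s: 12.12
eef_pos: [0.5491, -0.0951, 0.1123]
orientation: [-1.633, -2.684, -0.0]
ft_force: [-0.3, -0.3, 0.2]
finger_gap: -0.001
gripper_force: 0.0
```

```bash
python3 -c "from h import *;chk('d3')"
```

```text
tip [-0.0097 -0.0268  0.1043] F [-0.3061 -0.2779  0.2376] t 12.125
[(array([276.2, 273.7]), 0.92)]
-4 [280.2 290. ] -3 [276.6 282.5] -2 [274.6 274.7] -1 [275.4 271. ] 0 [278.6 273.8] 1 [282.3 281.5]
```

View pics/d3.png

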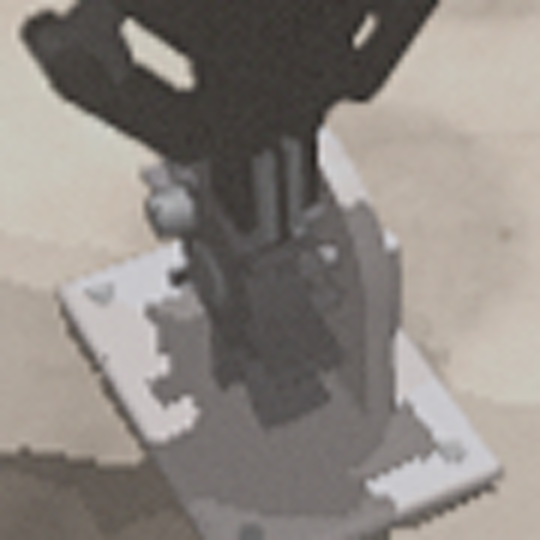

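The boss is at (168,210) in the crop, or side pixel (278,270), which matches k = −1. One more click, then retreat.

>>> drive_tool --plan '[[[0,0,0],[0,0,-0.013],0],[[0,0,0],[0,0,-0.013],0],[[0,0,0],[0.012,0,0],0],[[0,0,0],[0.018,0,0],0],[[0,0,0],[0.018,0,0],0],[[0,0,0],[0,0,0],0],[[0,0,0],[0,0,0.012],0],[[0,0,0],[0,0,0.009],0],[[0,0,0],[0,0,0.005],0],[[0,0,0],[0,0,0],0]]'

```text
time_s: 13.48
eef_pos: [0.5267, -0.0528, 0.1117]
orientation: [-1.633, -2.683, 0.002]
ft_force: [0.4, 0.4, -0.7]
finger_gap: 0.002
gripper_force: 0.0
```

>>> drive_tool --plan '[[[0,0,0],[-0.004,0,0],0],[[0,0,0],[-0.004,0,0],0],[[0,0,0],[-0.004,0,0],0],[[0,0,0],[-0.004,0,0],0],[[0,0,0],[-0.004,0,0],0],[[0,0,0],[-0.004,0,0],0],[[0,0,0],[-0.004,0,0],0],[[0,0,0],[-0.004,0,0],0],[[0,0,0],[-0.004,0,0],0],[[0,0,0],[-0.004,0,0],0],[[0,0,0],[-0.004,0,0],0],[[0,0,0],[-0.004,0,0],0]]'

```text
time_s: 14.98
eef_pos: [0.5492, -0.0951, 0.1123]
orientation: [-1.633, -2.684, -0.0]
ft_force: [0.9, 0.7, 0.4]
finger_gap: -0.002
gripper_force: 0.0
```

>>> drive_tool --plan '[[[0,0,0],[0,0,0],0],[[0,0,0],[0,0,-0.013],0],[[0,0,0],[0,0,-0.02],0],[[0,0,0],[0,0,-0.035],0],[[0,0,0],[0,0,-0.035],0],[[0,0,0],[0.035,0,-0.02],0],[[0,0,0],[0.05,0,0],0],[[0,0,0],[0.05,0,0],0],[[0,0,0],[0.05,0,0],0],[[0,0,0],[0.05,0,0],0],[[0,0,0],[0,0,0],0],[[0,0,0],[0,0,0],0]]'

```text
time_s: 16.48
eef_pos: [0.4413, 0.1132, 0.236]
orientation: [1.633, 2.683, 0.001]
ft_force: [0.6, -0.5, 0.2]
finger_gap: 0.001
gripper_force: 0.0
```

```bash
python3 - <<'E'
from h import *
chk()
t=snapshot("top");s=snapshot("side")
A=cv2.resize(t[215:305,315:405],(400,400),interpolation=cv2.INTER_CUBIC)
B=cv2.resize(s[235:325,250:340],(400,400),interpolation=cv2.INTER_CUBIC)
cv2.imwrite("pics/fin.png",np.hstack([A,B]))
r=place_of("boss","top"); print([(x["xy"],x["conf"]) for x in r[:2]])
for k in(-2,-1,0,1): print(k,proj("top",boss(k*np.pi/4,-.009)))
E
```

```text
tip [-0.0095  0.2077  0.228 ] F [ 0.5571 -0.4791  0.2118] t 16.475
[(array([278. , 277.2]), 0.73)]
-4 [280.2 290. ] -3 [276.6 282.5] -2 [274.6 274.7] -1 [275.4 271. ] 0 [278.6 273.8] 1 [282.3 281.5] [([373.3, 274.6], 0.7)]
-2 [362.9511 277.6044]
-1 [366.3693 275.9134]
0 [373.4878 272.0957]
1 [379.9451 268.4883]
```

View pics/fin.png

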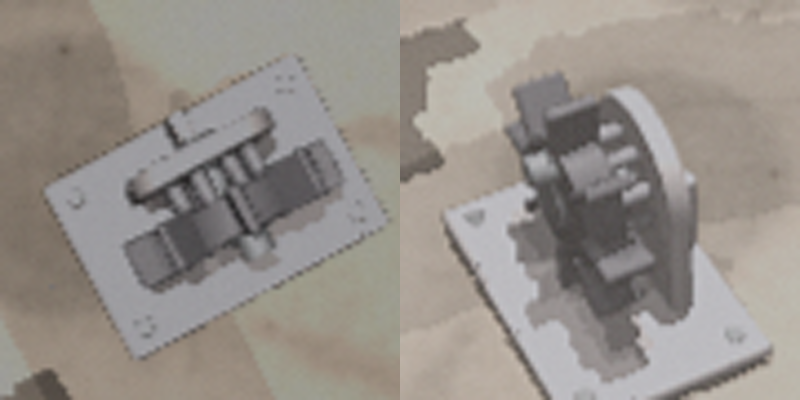

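The boss front is at about (373,273) in the top view and (281,273) in the side view, which is k = 0, straight above the axle. The base hasn't moved and the hand is clear.

```bash
python3 -c "from plant import *;print(hand_in())"
```

```text
the job is handed in; nothing more can be done
None
```

The counter is zeroed and the job handed in: four single clicks brought the boss to rest straight above the axle, the counter's base showed no movement in the pictures, nothing else was touched, and the hand is clear.

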